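# Release the glue clamp on a mended harmonica body

### The arm

A 6-joint arm with a two-finger parallel gripper is mounted at the origin on the work surface. World frame = base frame: x ahead of the robot, y to its left, z up, the work surface at z = 0. Lengths are in m, angles in rad, forces in N, time in s.
With the tool pointing down it reaches from about 0.3 to 0.875 m from the base axis. Payload 4.2 kg.
Tool frame: the origin (TCP) lies midway between the tips of the shut fingers; the grasp point (between the pads) lies 19 mm behind it (grip_point_offset is the distance from the TCP to the grasp point, in m); z points along the fingers, y is the direction in which the jaws open and shut (so a half turn about z gives the same grasp; the last joint's range is limited). The gripper opens to 85 mm and grips with 20 to 120 N. Pads are 22 mm wide; open, the fingers measure 114 mm over their backs; the gripper's body (76 mm by 85 mm) begins 54 mm behind the grasp point. The pads swing forward as they close: fully open they stand 13 mm farther back than shut.
Start: joints at [-1.209, 0.32, 1.565, -0, 1.257, -0.02], TCP at [0.214, -0.534, 0.231] pointing down, gripper open.
Joint ranges: [-3.11, 3.11], [-0.84, 2.01], [0.21, 2.61], [-1.34, 4.49], [0.05, 2.63], [-2.56, 2.56]. Speed limits (rad/s): [2.57, 2.57, 3.14, 3.14, 3.14, 3.14].

### API

Orientations are given as a unit quaternion [x, y, z, w].
In Python, from workcell import * gives the robot as it stands. The module is installed in compiled form; this text tells all that it offers.
- The arm moves only by the shell command python3 -m pendant 'ROWS' [FORCE]. ROWS is a JSON object of lists of equal length, an entry for each row: "grip": the opening, from -1 (shut) to 1 (fully open), so that 0 is half open; "slide": the shift along the world's x, y, z each as a share of 2 cm, from -1 to 1, a list of three; "rotation": the turn, a rotation vector about the world's x, y, z each as a share of 4 degrees, from -1 to 1, a list of three. In form: {"grip": [grip, ...], "slide": [[dx, dy, dz], ...], "rotation": [[wx, wy, wz], ...]}. A call has 1 to 8 rows; each row shifts and turns the pose as measured when the row begins; what a row does not reach is not made up. A row lasts 1/8 s, in which the tool goes at most 62.5 mm and 10.7 degrees, less where a joint would pass 70% of its speed; a pose out of reach is approached as far as the arm can. A call with a number of a shift or a turn outside -1 to 1 is refused whole. A call with a gripper value outside its range is refused whole. The fingers move at their own pace and stop on an object; FORCE is the grip in N (left out, the last holds). Time passes only in rows, so rows that do not move let the fingers close. It gives the time, the measured TCP pose, the force and the opening at its end, in the units of the state.
- get_state(): the state, without advancing time (a new reading comes with each control period).
- capture(name): name is "scene" or "top" or "wrist"; returns a dict with "frame" (420x560x3 uint8, blue, green, red), "mtx" (3x3 intrinsics, pixels), "R" (3x3) and "t" (3): a world point X has camera coordinates R X + t. Camera axes: x right, y down, z forward; pixel columns grow to the right and rows downward; lengths in m; the calibration is good to about 2 mm. A picture is of the moment at which its call begins. There is no depth.
- sign_off(): hands the job in, once; it reports no verdict.
Trained networks look in the newest picture that a camera, given by its name, has taken for a name from the list of things; names that differ only in an ending like _2 or _b are one class to them, and where a whole thing is asked for, a point or a joint stands for the part that bears it (a point fixed in the world has none). Each returns a list of dicts, best first, with "conf" (0 to 1); they miss things now and then, are a little off and sometimes report something else, mostly with a low value. They report only what shows in the picture. A call takes as long as a camera call. They do not tell look-alikes from the thing itself.
- look_for(camera, name): "bbox" ([left, top, right, bottom] in pixels, round what is visible of it).
- cut_out(camera, name): "mask" (420x560 bool, what is visible of it) and "bbox" ([left, top, right, bottom] in pixels, round what is visible of it).
- spot_point(camera, name): "at" ([column, row] in pixels: a listed point, or the origin of a listed thing).
The state is a dict: "time_s": time; "joint_positions": joint angles; "qvel": joint speeds; "joint_efforts": joint torques, N m; "eef_pos": TCP position; "tcp_rot": TCP orientation; "contact_force": force on the tool from outside, world axes, zero at the start; "ft_torque": the same for the moment, N m; "opening": opening from 0.0 (shut) to 1.0 (fully open).
Only numpy, scipy, OpenCV 4.12 (cv2) and the standard library are available. Lean on these libraries where they do the work, as an engineer would, in place of code of your own. Each camera call takes 0.05 s, during which the arm holds its last target. There are 200 camera calls.

### The job

The glue in the cracked amber harmonica body has set, so release the jig's clamp by fingertip alone: roll a fingertip round the knurled rim of the nut, anticlockwise seen from above, until it has backed off two full turns from tight. Then, with the nut left at two turns, push the loosened clamp strap aside, either way, until it stands crosswise and no part of it is over the body. Do not grip or straddle the nut or the strap, leave the body lying in its nest, and leave the file, magnet and slide button where they are.

Things in the scene. Friction and masses are not known exactly. Their poses are not given: they have to be found in the camera images.
- jig: The glue jig, screwed to the desk: dark steel base plate x -50 to +90, y -92 to +92 mm, 12 mm thick. Origin on the desk surface exactly under the axis of the vertical stud; z up; x points from the stud to the nest with the harmonica body. The nest's fence, stops and pins end 20 mm above the desk. The stud is 12 mm thick and ends 80 mm above the desk.
- channel (a point): On the stud axis, 32 mm above the desk, axes as the jig's: top level of the steel heel block round the stud (x -34 to +26, y -26 to +26 mm). A channel 32 mm wide and 5 mm deep is milled in it along x. The strap's lowest 4 mm lie in it, holding it in line: to swing freely it must first rise more than 4 mm (1.4 turns of the nut).
- nut_top (a point): Centre of the top face of the round steel nut on the stud, 66 mm above the desk at the start (z along the axis, up; x along the black index line milled in this face from near the stud to the rim, so it turns with the nut). The stud comes out through this face, 14 mm of it at the start, and does not turn or rise.
- nut_rim (a point): On the nut's axis at half height of its knurled rim, 9 mm below the top face. The rim is 50 mm across and 18 mm high; under it a neck 28 mm across and 6 mm high stands on the strap. Right-hand thread: anticlockwise from above loosens; nut and strap then rise together 3 mm per turn.
- nut (a joint): Turning of the nut, rad: 0 tight (always so at the start), growing anticlockwise from above; one full turn is 6.28, two are 12.57; it ends at 18.85. It stays where it is left; a drag of about 0.03 N m (1.2 N at the rim) resists it, and the knurling grips a finger well (friction about 1).
- strap_toe (a point): Middle of the end edge of the clamp strap's top face, 76 mm from the stud axis, 42 mm above the desk at the start; x points along the strap, outwards from the stud, z up. The strap is a plain aluminium bar, 106 mm long (from 30 mm behind the stud to this end), 30 mm wide, 14 mm thick, with a 2 mm rubber pad under this end resting on the harmonica body.
- strap_mid (a point): On the strap's top face, middle of its width, 55 mm from the stud axis: beside this point its upright sides (15 mm to either side, 14 mm high) stand above the harmonica body and can be pushed. Axes as strap_toe. The strap pivots on the stud under the nut; a spring lifts it with the nut.
- strap (a joint): Swing of the strap about the stud, rad: 0 along the jig's x axis, over the body (at the start); positive anticlockwise from above. It may be swung either way to a stop at +1.75 or -1.75; beyond about 1.3 either way it is clear of the body. Drag about 0.06 N m (1 N at its end); it stays where it is left.
- comb: The cracked amber acrylic harmonica body, a loose comb of 130 (y) x 28 (x) x 14 mm (z), 50 g, lying in the nest across the jig, under the strap. Origin: centre of its underside; it lies 12 mm above the desk, its top at 26 mm, 37 to 65 mm from the stud axis along the jig's x.
- file: Loose flat steel tuning file with cherry handle, 237 mm long along its x (handle x -100 to 0, blade to +137), 18 mm wide, 14 mm high, on the desk beside the jig. Leave alone.
- magnet: Loose small red horseshoe magnet lying flat on the desk, about 50 x 48 x 10 mm. Leave alone.
- slide_button: Loose round chromed slide button, 20 mm across, 15 mm high, on the desk. Leave alone.
Things that resemble listed ones, but are neither listed nor needed, are in the scene too. There is more than one size of the comb; the one meant has the size given above.

How it is judged:
On the way, in this order (a step that is already met when the one before it is completed fails the run):
1. the nut is backed off two full turns (within a quarter turn) while the strap still lies in its channel over the body (value of joint nut between 11 and 14.14 rad and value of joint strap between -0.35 and 0.35 rad), for 0.2 s.
2. the strap is swung aside, clear of the body ((value of joint strap above 1.3 rad or value of joint strap below -1.3 rad)), for 0.2 s.
At the end, for the whole second after the job is handed in: The nut stands two full turns (within a quarter turn either way) from tight, the strap is swung at least 1.3 rad (75 degrees) to either side and is at rest, the harmonica body lies in its nest within 5 mm of its start, and file, magnet and slide button are within 10 mm of theirs (value of joint nut between 11 and 14.14 rad and (value of joint strap above 1.3 rad or value of joint strap below -1.3 rad) and velocity of joint strap between -0.1 and 0.1 rad/s and distance of comb from where it was at the start of the episode below 0.005 m and angle between comb's own z axis and vertical below 0.1 rad and distance of each of file, magnet, slide_button from where it was at the start of the episode below 0.01 m); the robot touches nothing.
It fails at once if the fingers straddle or grip the nut (horizontal distance between the grasp point and nut_top below 0.018 m and z of the grasp point in the frame of nut_top below 0.016 m).
It fails at once if the fingers straddle or grip the strap (y of the grasp point in the frame of strap_toe between -0.012 and 0.012 m and x of the grasp point in the frame of strap_toe between -0.051 and 0.005 m and z of the grasp point in the frame of strap_toe below 0.016 m).
It fails at once if the harmonica body is lifted or knocked out of its nest (distance of comb from where it was at the start of the episode above 0.008 m).
It fails at once if a bystander is carried or knocked away (distance of any of file, magnet, slide_button from where it was at the start of the episode above 0.03 m).
It also fails if it takes over 64 s, if anything falls off the work surface, if the arm or the gripper's body presses on something with over 40 N, if the wrist force passes 120 N, or if a joint passes its speed limit or range.

## Working session

There is one attempt and no reset: what is moved stays moved. The work goes in short steps, Python scripts to look and compute and a shell command to move; the robot and the scene stay as the last step left them, time stands still between calls to the robot, and variables do not carry over. Pictures are saved under pics/ and viewed, about 8 in all and at most 12, crops included, and the job is handed in when it is done.

```bash
mkdir -p pics; cat > h.py <<'E'
from workcell import *
import numpy as np, cv2
def ray(c,px,z):
    K,R,t=map(np.array,(c["mtx"],c["R"],c["t"]))
    d=R.T@np.linalg.solve(K,[px[0],px[1],1.]); o=-R.T@t
    return o+d*(z-o[2])/d[2]
def proj(c,X):
    K,R,t=map(np.array,(c["mtx"],c["R"],c["t"])); p=K@(R@np.array(X)+t); return p[:2]/p[2]
E
python3 - <<'E'
from h import *
s=get_state(); print(s)
Z=dict(jig=0,channel=.032,nut_top=.066,nut_rim=.057,strap_toe=.042,strap_mid=.042,comb=.012)
for n in("scene","top"):
    c=capture(n); cv2.imwrite(f"pics/{n}0.png",c["frame"])
    for k,z in Z.items():
        for r in spot_point(n,k)[:2]: print(n,k,round(r["conf"],2),np.round(r["at"]),np.round(ray(c,r["at"],z),4))
E
```

```text
{'time_s': 0.0, 'joint_positions': array([-1.20897311e+00,  3.20281307e-01,  1.56570002e+00,  3.34593472e-05,
        1.25742386e+00, -2.00065336e-02]), 'qvel': array([ 0.00110512, -0.00034488, -0.0001987 , -0.00015092, -0.00023686,
        0.00041778]), 'joint_efforts': array([ 1.84560056e-03, -4.15517771e+01, -2.34162301e+01, -5.68997905e-05,
        8.01921735e-03, -2.32890336e-06]), 'eef_pos': array([ 0.21408673, -0.5331237 ,  0.23048021]), 'tcp_rot': array([ 9.81831620e-01,  1.89752072e-01, -1.38456797e-04, -8.95766921e-04]), 'contact_force': array([ 0.18070363,  0.2738339 , -0.56640336]), 'ft_torque': array([ 0.01555951, -0.01139738, -0.01289458]), 'opening': 0.996388911275244}
scene jig 0.62 [303. 215.] [0.487  0.0176 0.    ]
scene channel 0.83 [303. 202.] [0.4872 0.0176 0.032 ]
scene nut_top 0.91 [300. 185.] [0.4827 0.0052 0.066 ]
scene nut_rim 0.72 [300. 188.] [0.4807 0.0031 0.057 ]
scene strap_toe 0.68 [265. 206.] [ 0.557  -0.0221  0.042 ]
scene strap_mid 0.93 [277. 198.] [ 0.5218 -0.0207  0.042 ]
scene comb 0.88 [395. 259.] [0.4951 0.2321 0.012 ]
scene comb 0.84 [195. 274.] [ 0.7536 -0.0059  0.012 ]
top jig 0.83 [302. 250.] [0.4781 0.0069 0.    ]
top channel 0.67 [301. 247.] [0.4837 0.0098 0.032 ]
top nut_top 0.58 [303. 243.] [0.4879 0.0073 0.066 ]
top nut_rim 0.61 [300. 247.] [0.4805 0.0141 0.057 ]
top strap_toe 0.85 [318. 219.] [ 0.5453 -0.0292  0.042 ]
top strap_mid 0.65 [315. 229.] [ 0.5237 -0.0219  0.042 ]
top comb 0.92 [312. 228.] [ 0.5297 -0.0155  0.012 ]
top comb 0.59 [306. 140.] [ 0.7446 -0.0054  0.012 ]
```

```bash
python3 - <<'E'
from h import *
c=capture("scene"); cv2.imwrite("pics/s.png",cv2.resize(c["frame"],(784,588),interpolation=3))
c=capture("top"); f=c["frame"]; cv2.imwrite("pics/t.png",cv2.resize(f[120:320,170:430],(780,600),interpolation=3))
E
```

```text
(no output)
```

View pics/s.png

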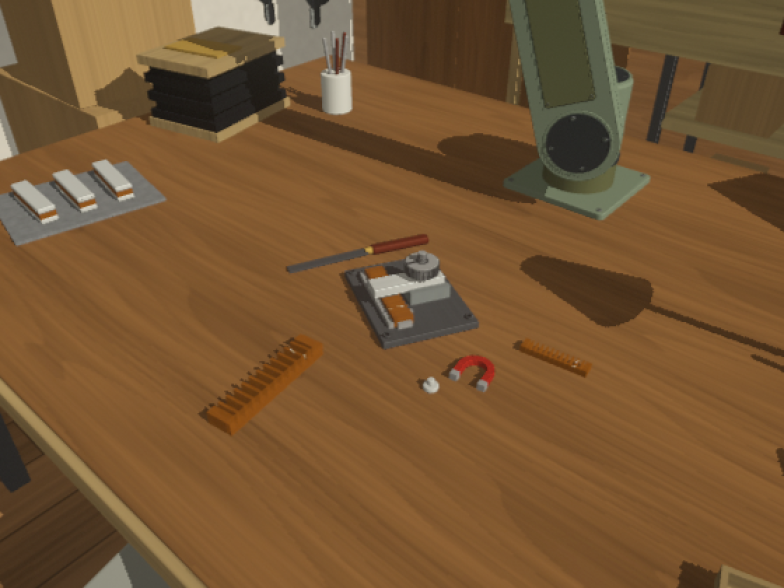

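View pics/t.png

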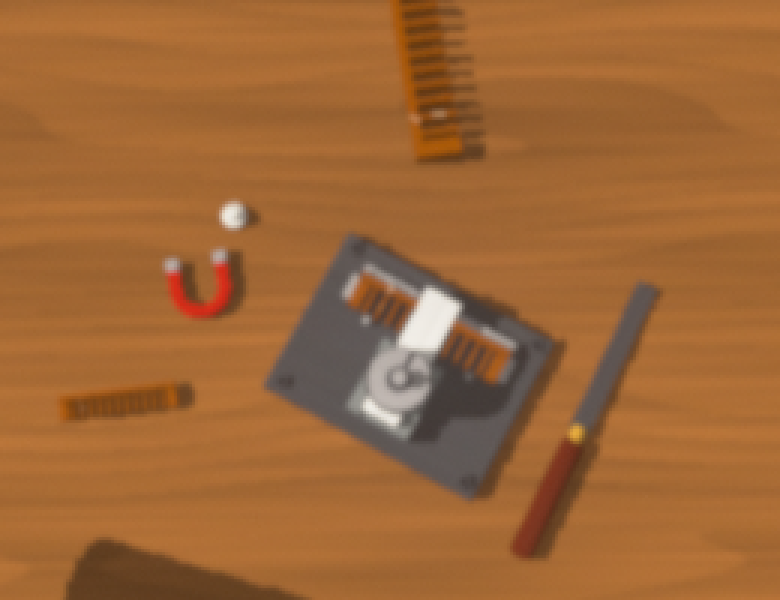

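The scene shows the jig at about (425,290), with the strap pointing away from the robot. In the top crop the nut is at about (400,378), the strap runs up and to the right at roughly -27°, the file is to the right, and the magnet and button are to the left.

```bash
python3 -m pendant '{"grip":[-1,-1,-1,-1,-1,-1,-1,-1],"slide":[[0.35,1,0],[0.35,1,0],[0.35,1,0],[0.35,1,0],[0.35,1,0],[0.35,1,0],[0.35,1,0],[0.35,1,0]],"rotation":[[0,0,-0.9],[0,0,-0.9],[0,0,-0.9],[0,0,-0.9],[0,0,-0.9],[0,0,-0.9],[0,0,0],[0,0,0]]}' 40
python3 -m pendant '{"grip":[-1,-1,-1,-1,-1,-1,-1,-1],"slide":[[0.35,1,0],[0.35,1,0],[0.35,1,0],[0.35,1,0],[0.35,1,0],[0.35,1,0],[0.35,1,0],[0.35,1,0]],"rotation":[[0,0,0],[0,0,0],[0,0,0],[0,0,0],[0,0,0],[0,0,0],[0,0,0],[0,0,0]]}'
python3 - <<'E'
from h import *
c=capture("top"); o=np.array([170,120])
P=[ray(c,o+np.array(p)/3,.012)[:2] for p in [(350,237),(560,345),(475,498),(265,385)]]
P=np.array(P); Q=np.array([(90,92),(90,-92),(-50,-92),(-50,92)])/1000
print(P, [np.linalg.norm(P[i]-P[i-1]) for i in range(4)])
a=(Q-Q.mean(0)); b=P-P.mean(0); H=a.T@b
th=np.arctan2(H[0,1]-H[1,0],H[0,0]+H[1,1]); R=np.array([[np.cos(th),-np.sin(th)],[np.sin(th),np.cos(th)]])
print(np.degrees(th), P.mean(0)-R@Q.mean(0))
E
```

```text
time_s: 1.9
eef_pos: [0.2713, -0.37, 0.2314]
tcp_rot: [1.0, -0.005, 0.0, 0.001]
contact_force: [0.7, -0.7, -0.6]
opening: 0.001
time_s: 2.9
eef_pos: [0.3288, -0.2047, 0.2326]
tcp_rot: [1.0, -0.006, 0.002, 0.002]
contact_force: [0.2, -0.9, 0.2]
opening: 0.001
[[ 0.59960618  0.04228943]
 [ 0.51165031 -0.12066859]
 [ 0.39474922 -0.05103833]
 [ 0.48320838  0.10947839]] [np.float64(0.13439793351055207), np.float64(0.1851797778394627), np.float64(0.13606703066359518), np.float64(0.18327748424319495)]
-29.24579183835548 [0.47985288 0.00478637]
```

```bash
python3 -m pendant '{"grip":[-1,-1,-1,-1,-1,-1,-1,-1],"slide":[[0.35,1,0],[0.35,1,0],[0.35,1,0],[0.35,1,0],[0.35,1,0],[0.35,1,0],[0.35,1,0],[0.35,1,0]],"rotation":[[0,0,0],[0,0,0],[0,0,0],[0,0,0],[0,0,0],[0,0,0],[0,0,0],[0,0,0]]}'
python3 - <<'E'
from h import *
c=capture("wrist"); s=get_state(); print(s["eef_pos"],s["joint_positions"]); cv2.imwrite("pics/w.png",c["frame"])
Z=dict(jig=0,nut_top=.066,nut_rim=.057,strap_toe=.042,strap_mid=.042,comb=.012)
for k,z in Z.items():
    for r in spot_point("wrist",k)[:1]: print(k,round(r["conf"],2),np.round(r["at"]),np.round(ray(c,r["at"],z),4))
print(-np.array(c["R"]).T@c["t"])
E
```

```text
time_s: 3.95
eef_pos: [0.3868, -0.0408, 0.2339]
tcp_rot: [1.0, -0.006, 0.004, 0.002]
contact_force: [0.5, -0.1, 0.0]
opening: 0.004
[ 0.38751524 -0.03913327  0.23390911] [-0.12866148  0.01617191  1.93925818 -0.00200312  1.17772318  1.45324467]
jig 0.97 [225.  82.] [0.4858 0.0146 0.    ]
nut_top 0.59 [220.  77.] [0.4856 0.009  0.066 ]
nut_rim 0.95 [220.  82.] [0.4823 0.0107 0.057 ]
strap_toe 0.42 [251.  20.] [ 0.5336 -0.016   0.042 ]
strap_mid 0.75 [254.  21.] [ 0.5329 -0.0187  0.042 ]
comb 0.62 [19. 96.] [0.4738 0.2183 0.012 ]
[ 0.45939551 -0.04001513  0.37809588]
```

View pics/w.png

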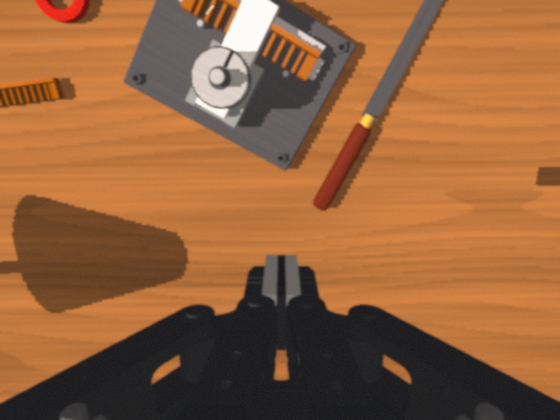

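The wrist view shows the nut's disc centred at about (220,77), with the index line towards (235,52). The shut fingertips are at (282,256). The jig sits at about (0.483, 0.007), and the views agree within 4 mm. I'll go down on the robot's side of the nut and find the rim by touch.

```bash
python3 -m pendant '{"grip":[-1,-1,-1,-1,-1,-1,-1,-1],"slide":[[0.25,0.35,-1],[0.25,0.35,-1],[0.25,0.35,-1],[0.25,0.35,-1],[0.25,0.35,-1],[0.25,0.35,-1],[0.25,0.35,-1],[0.25,0.35,-1]],"rotation":[[0,0,0],[0,0,0],[0,0,0],[0,0,0],[0,0,0],[0,0,0],[0,0,0],[0,0,0]]}'
python3 -m pendant '{"grip":[-1,-1,-1],"slide":[[0,0,-0.3],[0,0,0],[0,0,0]],"rotation":[[0,0,0],[0,0,0],[0,0,0]]}'
```

```text
time_s: 5.3
eef_pos: [0.4283, 0.0095, 0.0713]
tcp_rot: [1.0, -0.011, 0.007, 0.004]
contact_force: [0.1, 0.7, 0.0]
opening: 0.003
time_s: 5.68
eef_pos: [0.4279, 0.0082, 0.065]
tcp_rot: [1.0, -0.011, 0.006, 0.004]
contact_force: [-0.2, 0.5, 0.2]
opening: 0.003
```

```bash
python3 -m pendant '{"grip":[-1,-1,-1,-1],"slide":[[0,0.2,-0.6],[0.3,0.2,-0.1],[0.2,0,0],[0,0,0]],"rotation":[[0,0,0],[0,0,0],[0,0,0],[0,0,0]]}'
python3 -m pendant '{"grip":[-1,-1,-1],"slide":[[0.2,0,0],[0.2,0,0],[0,0,0]],"rotation":[[0,0,0],[0,0,0],[0,0,0]]}'
```

```text
time_s: 6.18
eef_pos: [0.4395, 0.0165, 0.0512]
tcp_rot: [1.0, -0.012, 0.008, 0.004]
contact_force: [-0.4, -0.0, -0.1]
opening: -0.003
time_s: 6.55
eef_pos: [0.4477, 0.0165, 0.0512]
tcp_rot: [1.0, -0.012, 0.007, 0.004]
contact_force: [-0.6, 0.1, 0.2]
opening: 0.004
```

```bash
for i in 1; do python3 -m pendant '{"grip":[-1,-1],"slide":[[0.15,0,0],[0,0,0]],"rotation":[[0,0,0],[0,0,0]]}'; python3 -m pendant '{"grip":[-1,-1],"slide":[[0.15,0,0],[0,0,0]],"rotation":[[0,0,0],[0,0,0]]}'; done
```

```text
time_s: 6.8
eef_pos: [0.4476, 0.0165, 0.0508]
tcp_rot: [1.0, -0.012, 0.004, 0.004]
contact_force: [0.3, 0.5, -0.6]
opening: 0.002
time_s: 7.05
eef_pos: [0.4476, 0.0165, 0.0504]
tcp_rot: [1.0, -0.012, 0.0, 0.004]
contact_force: [-0.5, -0.0, 0.7]
opening: -0.0
```

```bash
python3 -m pendant '{"grip":[-1,-1,-1],"slide":[[0.2,-0.4,0],[0.2,-0.4,0],[0.2,-0.4,0]],"rotation":[[0,0,0],[0,0,0],[0,0,0]]}'; python3 - <<'E'
from h import *
c=capture("wrist"); print(get_state()["eef_pos"]); cv2.imwrite("pics/w2.png",c["frame"])
E
```

```text
time_s: 7.42
eef_pos: [0.4495, -0.0075, 0.0497]
tcp_rot: [1.0, -0.011, -0.011, 0.004]
contact_force: [-5.2, -0.4, 4.2]
opening: 0.0
[ 0.45020611 -0.00833478  0.04970503]
```

View pics/w2.png

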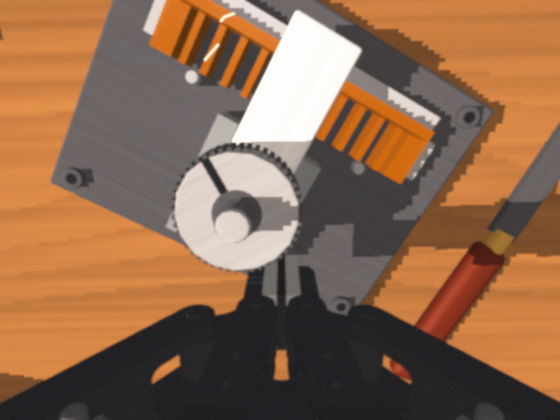

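The nut rolls without slipping: the index line is now at (203,160), roughly 60° on, and the fingertip is against the rim. I'll carry on round it.

```bash
python3 -m pendant '{"grip":[-1,-1,-1,-1],"slide":[[0.36,-0.26,0.05],[0.42,-0.13,0.05],[0.44,0,0.05],[0.42,0.14,0.05]],"rotation":[[0,0,0],[0,0,0],[0,0,0],[0,0,0]]}'; python3 - <<'E'
from h import *
c=capture("wrist"); cv2.imwrite("pics/w3.png",c["frame"])
for k,z in dict(nut_top=.067,strap_mid=.043).items():
    for r in spot_point("wrist",k)[:1]: print(k,round(r["conf"],2),np.round(r["at"]),np.round(ray(c,r["at"],z),4))
E
```

```text
time_s: 7.98
eef_pos: [0.4598, -0.0209, 0.0497]
tcp_rot: [0.999, -0.006, -0.038, 0.01]
contact_force: [-18.0, -15.1, 7.6]
opening: 0.001
nut_top 0.94 [208. 243.] [0.4849 0.008  0.067 ]
strap_mid 0.91 [274. 108.] [ 0.5324 -0.0181  0.043 ]
```

```bash
python3 -m pendant '{"grip":[-1,-1,-1],"slide":[[0.36,-0.14,0.05],[0.41,-0.07,0.05],[0.41,0.02,0.05]],"rotation":[[0.1,-0.5,0.1],[0.1,-0.5,0.1],[0.1,-0.4,0]]}'
```

```text
time_s: 8.5
eef_pos: [0.4782, -0.0297, 0.051]
tcp_rot: [1.0, 0.003, 0.006, 0.003]
contact_force: [-1.6, -2.5, -3.2]
opening: 0.001
```

```bash
cat >> h.py <<'E'
def index(C=(.4845,.008),z=.067,save=None):
    c=capture("wrist"); g=cv2.cvtColor(c["frame"],cv2.COLOR_BGR2GRAY)
    # refine centre from detector
    r=spot_point("wrist","nut_top")
    if r and r[0]["conf"]>.5:
        p=ray(c,r[0]["at"],z)[:2]
        if np.linalg.norm(p-C)<.006: C=p
    a=np.radians(np.arange(0,360,3)); best=[]
    for t in a:
        v=[]
        for rr in (.012,.014,.016,.018,.020,.022):
            u=proj(c,[C[0]+rr*np.cos(t),C[1]+rr*np.sin(t),z]); x,y=np.round(u).astype(int)
            v.append(g[y,x] if 0<=x<560 and 0<=y<420 else 255)
        best.append(np.mean(v))
    i=np.argsort(best)[:6]
    print("C",np.round(C,4),"idx deg",[(int(np.degrees(a[k])+.5),int(best[k])) for k in i])
    if save: cv2.imwrite(save,c["frame"])
E
python3 -m pendant '{"grip":[-1,-1,-1],"slide":[[0.4,0.12,0.03],[0.4,0.12,0.03],[0.3,0.12,0.03]],"rotation":[[0,0,0],[0,0,0],[0,0,0]]}'; python3 -c "
from h import *
index(save='pics/w4.png')"
```

```text
time_s: 8.88
eef_pos: [0.5018, -0.0274, 0.0521]
tcp_rot: [1.0, 0.005, 0.007, 0.007]
contact_force: [-0.0, -0.8, 0.4]
opening: -0.002
C [0.4845 0.008 ] idx deg [(264, 29), (267, 31), (279, 32), (210, 32), (114, 32), (237, 32)]
```

View pics/w4.png

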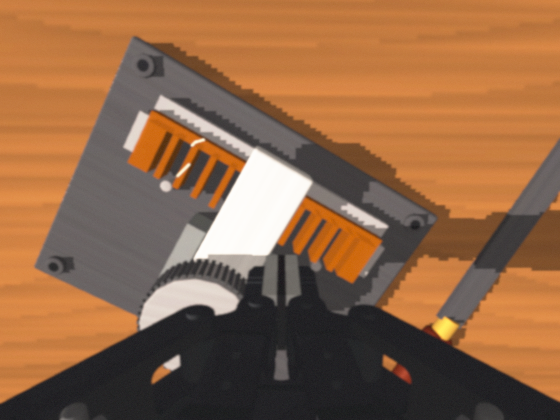

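```bash
python3 -m pendant '{"grip":[-1,-1],"slide":[[0.32,0.3,0.03],[0.25,0.36,0.03]],"rotation":[[0,0,0],[0,0,0]]}';python3 -m pendant '{"grip":[-1,-1],"slide":[[0.12,0.4,0.03],[0,0.42,0.03]],"rotation":[[0,0,0],[0,0,0]]}'
```

```text
time_s: 9.22
eef_pos: [0.5152, -0.013, 0.054]
tcp_rot: [1.0, 0.005, 0.009, 0.007]
contact_force: [0.4, 0.2, -0.3]
opening: -0.001
time_s: 9.48
eef_pos: [0.5195, 0.0047, 0.0556]
tcp_rot: [1.0, 0.005, 0.011, 0.007]
contact_force: [2.2, -0.9, -1.9]
opening: -0.004
```

```bash
python3 -m pendant '{"grip":[-1,-1],"slide":[[-0.17,0.4,-0.05],[-0.17,0.4,-0.03]],"rotation":[[0,0,0],[0,0,0]]}';python3 -m pendant '{"grip":[-1,-1],"slide":[[-0.19,0.38,0],[-0.27,0.33,0]],"rotation":[[0,0,0],[0,0,0]]}'
```

```text
time_s: 9.72
eef_pos: [0.5182, 0.0224, 0.056]
tcp_rot: [1.0, 0.006, 0.018, 0.007]
contact_force: [3.6, -0.8, -0.4]
opening: -0.0
time_s: 9.98
eef_pos: [0.5085, 0.0383, 0.0563]
tcp_rot: [1.0, 0.006, 0.018, 0.006]
contact_force: [2.5, -0.2, -0.0]
opening: -0.005
```

```bash
python3 -m pendant '{"grip":[-1,-1],"slide":[[-0.4,0.08,-0.03],[-0.4,-0.06,-0.03]],"rotation":[[0,0.2,0],[0,0.2,0]]}';python3 -m pendant '{"grip":[-1,-1,-1],"slide":[[-0.4,-0.14,0],[-0.4,-0.14,0],[-0.37,-0.2,0]],"rotation":[[0,0,0],[0,0,0],[0,0,0]]}'
```

```text
time_s: 10.22
eef_pos: [0.4962, 0.0429, 0.0567]
tcp_rot: [1.0, 0.004, 0.009, 0.003]
contact_force: [7.8, 14.1, 0.8]
opening: -0.0
time_s: 10.6
eef_pos: [0.474, 0.0442, 0.0574]
tcp_rot: [1.0, -0.001, 0.012, -0.007]
contact_force: [-1.3, 12.6, -0.2]
opening: -0.002
```

```bash
python3 -m pendant '{"grip":[-1,-1],"slide":[[-0.37,-0.14,-0.08],[-0.31,-0.25,-0.08]],"rotation":[[0,0,0],[0,0,0]]}';python3 -m pendant '{"grip":[-1,-1],"slide":[[-0.21,-0.35,-0.05],[-0.1,-0.4,-0.05]],"rotation":[[0,0,0],[0,0,0]]}'
python3 -c "
from h import *
index(z=.070,save='pics/w5.png')"
```

```text
time_s: 10.85
eef_pos: [0.4565, 0.0382, 0.0538]
tcp_rot: [1.0, -0.001, 0.009, -0.008]
contact_force: [-0.2, -0.5, -0.6]
opening: 0.001
time_s: 11.1
eef_pos: [0.448, 0.0219, 0.0511]
tcp_rot: [1.0, -0.001, 0.007, -0.008]
contact_force: [0.7, 0.1, 0.7]
opening: 0.002
C [0.485  0.0081] idx deg [(48, 42), (45, 50), (51, 66), (261, 138), (267, 138), (264, 139)]
```

View pics/w5.png

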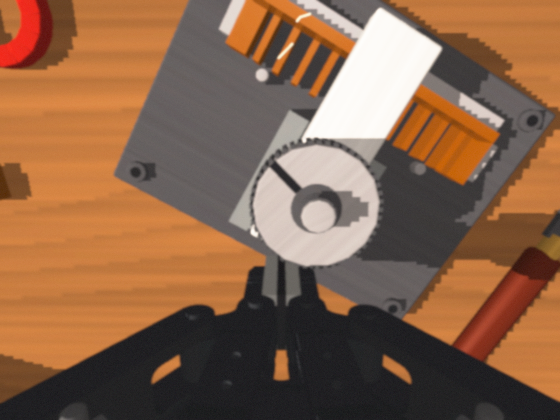

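```bash
python3 - <<'E'
import cv2,numpy as np
for n,z,x in(("w2",.0497,(237,207)),("w5",.0511,(317,203))):
    g=cv2.cvtColor(cv2.imread(f"pics/{n}.png"),6); 
    h=cv2.HoughCircles(g,cv2.HOUGH_GRADIENT_ALT,1,5,param1=150,param2=.6,minRadius=50,maxRadius=75)
    print(n,h)
    # bright disc: radial profile edges
    R=[]
    for t in np.radians(np.arange(0,360,4)):
        p=[int(g[int(x[1]+r*np.sin(t)),int(x[0]+r*np.cos(t))]) for r in range(45,75)]
        R.append((x[0]+(45+np.argmin(np.diff(p)))*np.cos(t),x[1]+(45+np.argmin(np.diff(p)))*np.sin(t)))
    print(cv2.fitEllipseAMS(np.float32(R)))
E
```

```text
w2 [[[234.       209.        62.84581 ]
  [290.        80.        65.279945]]]
((236.47628784179688, 211.02679443359375), (115.9959945678711, 124.4190444946289), 111.125)
w5 [[[317.      204.       62.94003]]]
((315.4869079589844, 205.6142578125), (119.84623718261719, 126.37613677978516), 85.8804702758789)
```

The index line is at (285,175), which is 48° in world axes. The nut has therefore turned 77°+360°=437°, and the rise seen in the images (about 3.8 mm) agrees. That leaves 283°.

```bash
python3 -m pendant '{"grip":[-1,-1,-1],"slide":[[0.2,-0.4,0.1],[0.15,-0.4,0.05],[0.15,-0.4,0.05]],"rotation":[[0,0,0],[0,0,0],[0,0,0]]}';python3 -m pendant '{"grip":[-1,-1],"slide":[[0.18,-0.37,0.03],[0.27,-0.31,0.03]],"rotation":[[0,0,0],[0,0,0]]}'
python3 -c "
from h import *
index(z=.071)"
```

```text
time_s: 11.58
eef_pos: [0.4481, -0.0027, 0.0521]
tcp_rot: [1.0, -0.002, -0.006, -0.009]
contact_force: [-3.3, 0.7, -1.2]
opening: -0.002
time_s: 11.82
eef_pos: [0.4558, -0.0176, 0.0529]
tcp_rot: [1.0, -0.002, -0.008, -0.009]
contact_force: [-4.4, -2.0, -0.7]
opening: -0.002
C [0.4844 0.0081] idx deg [(129, 51), (126, 55), (132, 109), (123, 124), (273, 146), (267, 149)]
```

```bash
python3 -m pendant '{"grip":[-1,-1],"slide":[[0.38,-0.19,0.03],[0.41,-0.06,0.03]],"rotation":[[0,0,0],[0,0,0]]}';python3 -m pendant '{"grip":[-1,-1],"slide":[[0.41,0.06,0.03],[0.4,0.13,0]],"rotation":[[0,0,0],[0,0,0]]}'
python3 -c "
from h import *
index(z=.071)"
```

```text
time_s: 12.18
eef_pos: [0.4678, -0.0266, 0.0532]
tcp_rot: [1.0, 0.0, -0.013, -0.006]
contact_force: [-5.8, -11.8, 1.5]
opening: 0.0
time_s: 12.42
eef_pos: [0.4849, -0.0292, 0.0538]
tcp_rot: [1.0, 0.003, -0.013, -0.0]
contact_force: [-0.8, -10.3, -1.7]
opening: -0.001
C [0.4841 0.0098] idx deg [(156, 32), (144, 32), (222, 32), (228, 32), (147, 33), (219, 33)]
```

```bash
python3 -m pendant '{"grip":[-1,-1],"slide":[[0.4,0.12,0],[0.38,0.18,0]],"rotation":[[0,0,0],[0,0,0]]}';python3 -m pendant '{"grip":[-1,-1],"slide":[[0.32,0.3,0.03],[0.22,0.36,0.03]],"rotation":[[0,0,0],[0,0,0]]}'; python3 - <<'E'
from h import *
c=capture("top"); z=.0715; C=(.482,.007); f=c["frame"]
K=np.float32([proj(c,[C[0]+a,C[1]+b,z]) for a,b in((.03,.03),(.03,-.03),(-.03,-.03),(-.03,.03))])
cv2.imwrite("pics/t2.png",cv2.warpPerspective(f,cv2.getPerspectiveTransform(K,np.float32([(0,0),(400,0),(400,400),(0,400)])),(400,400),flags=2))
E
```

```text
time_s: 12.78
eef_pos: [0.5056, -0.0258, 0.0547]
tcp_rot: [1.0, 0.003, -0.009, 0.001]
contact_force: [0.1, -0.6, -1.1]
opening: -0.0
time_s: 13.02
eef_pos: [0.5193, -0.0118, 0.0565]
tcp_rot: [1.0, 0.003, -0.007, 0.001]
contact_force: [0.1, -0.3, 0.2]
opening: 0.001
```

```bash
python3 -m pendant '{"grip":[-1,-1,-1,-1,-1,-1,-1,-1],"slide":[[0.2,-0.2,0.5],[0,0,1],[0,0,1],[-0.5,0,0.8],[-1,0.1,0],[-1,0.1,0],[-1,0.1,0],[-0.9,0.3,0]],"rotation":[[0,0,0],[0,0,0],[0,0,0],[0,0,0],[0,0,0],[0,0,0],[0,0,0],[0,0,0]]}'; python3 -c "
from h import *
index(z=.0715,save='pics/w6.png')"
```

```text
time_s: 14.08
eef_pos: [0.4326, -0.0031, 0.129]
tcp_rot: [1.0, 0.004, -0.005, 0.001]
contact_force: [0.4, -0.4, -0.9]
opening: -0.001
C [0.4852 0.0081] idx deg [(240, 47), (243, 51), (237, 90), (246, 114), (234, 150), (276, 157)]
```

View pics/w6.png

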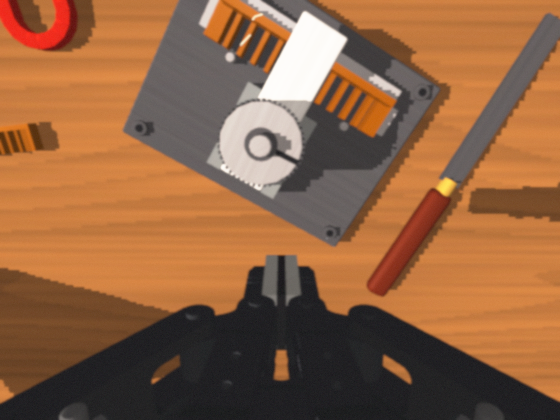

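The index line points to (298,162), which is 241°, so the nut is at about 630° with 90° to go. I'll make one more stroke on the robot's side.

```bash
python3 -m pendant '{"grip":[-1,-1,-1,-1,-1],"slide":[[0,0.5,-0.9],[0,0.5,-0.9],[0,0.25,-0.9],[0,0,-0.9],[0,0,-0.1]],"rotation":[[0,0,0],[0,0,0],[0,0,0],[0,0,0],[0,0,0]]}'
```

```text
time_s: 14.8
eef_pos: [0.4355, 0.022, 0.0556]
tcp_rot: [1.0, 0.004, -0.001, 0.001]
contact_force: [-0.1, -0.2, -0.0]
opening: -0.001
```

```bash
python3 -m pendant '{"grip":[-1,-1,-1,-1],"slide":[[0.6,0,0],[0.18,-0.4,0],[0.15,-0.4,0],[0.15,-0.4,0]],"rotation":[[0,0,0],[0,0,0],[0,0,0],[0,0,0]]}';python3 -m pendant '{"grip":[-1,-1],"slide":[[0.18,-0.37,0],[0.27,-0.31,0]],"rotation":[[0,0,0],[0,0,0]]}'
python3 -c "
from h import *
index(z=.072)"
```

```text
time_s: 15.3
eef_pos: [0.4479, -0.0016, 0.0561]
tcp_rot: [1.0, 0.004, -0.014, 0.0]
contact_force: [-6.2, 1.3, 3.5]
opening: -0.001
time_s: 15.55
eef_pos: [0.4549, -0.0163, 0.0568]
tcp_rot: [1.0, 0.004, -0.017, 0.0]
contact_force: [-5.8, -1.6, 0.2]
opening: 0.002
C [0.485  0.0086] idx deg [(342, 44), (345, 48), (339, 91), (348, 130), (261, 172), (264, 176)]
```

The index is at 343°, so the nut is at about 732° (12.8 rad), near the target. I'll retract, go over the nut, and come down on the strap's +y side so that I push it clockwise.

```bash
python3 -m pendant '{"grip":[-1,-1,-1,-1,-1,-1,-1,-1],"slide":[[-0.7,-0.3,0],[0,0,1],[0,0,1],[0,0,1],[0.5,0.3,0.3],[1,0.3,0],[1,0.3,0],[1,0.3,0]],"rotation":[[0,0,0],[0,0,0],[0,0,0],[0,0,0],[0,0,0],[0,0,0],[0,0,0],[0,0,0]]}'
python3 -m pendant '{"grip":[-1,-1,-1,-1],"slide":[[1,0.3,0],[1,0.2,0],[0.5,0,0],[0,0,0]],"rotation":[[0,0,0],[0,0,0],[0,0,0],[0,0,0]]}'
```

```text
time_s: 16.65
eef_pos: [0.5193, -0.0, 0.127]
tcp_rot: [1.0, 0.003, -0.008, 0.001]
contact_force: [0.1, 0.8, -0.4]
opening: -0.001
time_s: 17.15
eef_pos: [0.5744, 0.0116, 0.1251]
tcp_rot: [1.0, 0.003, -0.007, 0.0]
contact_force: [0.9, -0.5, 0.5]
opening: 0.001
```

```bash
python3 -m pendant '{"grip":[-1,-1,-1,-1,-1,-1],"slide":[[-0.6,0.1,-0.7],[-0.4,0.1,-0.9],[0,0,-0.9],[0,0,-0.9],[0,0,-0.5],[0,0,-0.3]],"rotation":[[0,0,0],[0,0,0],[0,0,0],[0,0,0],[0,0,0],[0,0,0]]}'
```

```text
time_s: 17.9
eef_pos: [0.5506, 0.0149, 0.0395]
tcp_rot: [1.0, 0.002, -0.007, 0.0]
contact_force: [-0.6, -0.3, -0.6]
opening: 0.004
```

```bash
python3 -m pendant '{"grip":[-1,-1,-1,-1],"slide":[[0,-0.5,-0.1],[-0.07,-0.5,0],[-0.15,-0.48,0],[-0.22,-0.45,0]],"rotation":[[0,0,0],[0,0,0],[0,0,0],[0,0,0]]}'
```

```text
time_s: 18.4
eef_pos: [0.5424, -0.0257, 0.0385]
tcp_rot: [1.0, 0.002, -0.006, -0.0]
contact_force: [-0.5, 1.0, -0.8]
opening: -0.001
```

```bash
python3 -m pendant '{"grip":[-1,-1,-1,-1,-1,-1],"slide":[[-0.29,-0.41,0],[-0.35,-0.36,0],[-0.4,-0.3,0],[-0.44,-0.23,0],[-0.47,-0.16,0],[-0.49,-0.09,0]],"rotation":[[0,0,0],[0,0,0],[0,0,0],[0,0,0],[0,0,0],[0,0,0]]}'
```

```text
time_s: 19.15
eef_pos: [0.4914, -0.0598, 0.0393]
tcp_rot: [1.0, 0.002, -0.004, 0.0]
contact_force: [1.5, 0.3, 1.3]
opening: 0.0
```

```bash
python3 -m pendant '{"grip":[-1,-1,-1,-1,-1,-1,-1,-1],"slide":[[-0.3,0,0],[0,0,0],[0.8,0,0],[0.3,0,0.8],[0,0,1],[0,0,1],[0,0,1],[-0.7,0,0.5]],"rotation":[[0,0,0],[0,0,0],[0,0,0],[0,0,0],[0,0,0],[0,0,0],[0,0,0],[0,0,0]]}'
python3 -m pendant '{"grip":[-1,-1,-1,-1,-1],"slide":[[-1,0.3,0.3],[-1,0.3,0.3],[-1,0.3,0],[-0.5,0.3,0],[0,0,0]],"rotation":[[0,0,0],[0,0,0],[0,0,0],[0,0,0],[0,0,0]]}'
python3 -c "
from h import *
index(z=.072,save='pics/w7.png')"
```

```text
time_s: 20.15
eef_pos: [0.4978, -0.0597, 0.1266]
tcp_rot: [1.0, 0.003, -0.005, 0.001]
contact_force: [0.1, 0.0, 0.2]
opening: -0.001
time_s: 20.78
eef_pos: [0.4191, -0.0336, 0.1376]
tcp_rot: [1.0, 0.003, -0.008, 0.0]
contact_force: [0.6, 0.2, -0.1]
opening: -0.001
C [0.4865 0.0079] idx deg [(348, 54), (345, 73), (351, 89), (354, 141), (342, 147), (261, 168)]
```

View pics/w7.png

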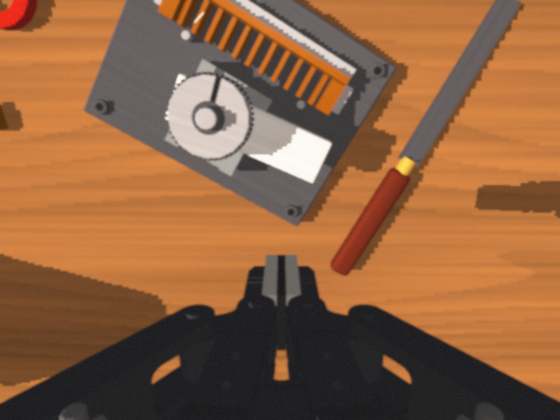

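```bash
python3 - <<'E'
from h import *
c=capture("wrist")
t=ray(c,(324,165),.048)[:2]; C=np.array([.4845,.0081]); print("toe",t-C,np.linalg.norm(t-C),np.degrees(np.arctan2(*(t-C)[::-1])))
for p in [(378,70),(102,106),(293,211)]: print(ray(c,p,.012))
r=spot_point("wrist","strap_toe"); print(r[:1], r and ray(c,r[0]["at"],.048))
c=capture("top"); o=cv2.imread("pics/top0.png"); d=cv2.absdiff(c["frame"],o).max(2)
for k in("file","magnet","slide_button","comb"):
    print(k,[np.round(ray(c,x["at"],.012),4) for x in spot_point("top",k)[:2]])
    for x in look_for("top",k)[:1]:
        l,t,rr,b=map(int,x["bbox"]); print(" diff mean",d[t:b,l:rr].mean())
E
```

```text
toe [-0.02950624 -0.06972756] 0.0757136109582509 -112.9363662087341
[ 0.51722106 -0.10168151  0.012     ]
[0.49108333 0.0989832  0.012     ]
[ 0.41113869 -0.04284935  0.012     ]
[{'at': [320.9, 167.7], 'conf': 0.87}] [ 0.45315512 -0.05963011  0.048     ]
file []
 diff mean 44.53497721790405
magnet [array([0.5663, 0.1612, 0.012 ])]
slide_button [array([0.6248, 0.1353, 0.012 ])]
comb [array([0.4721, 0.2187, 0.012 ]), array([ 0.5232, -0.02  ,  0.012 ])]
 diff mean 1.7800882167611847
```

```bash
python3 -c "
from h import *
print(sign_off())"
```

```text
the job is handed in; nothing more can be done
None
```

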